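# Lock the sample case: hold the spring catch down and slide the bolt home

## Task

Lock the grey sample transport case for shipping: hold its red spring catch down with one fingertip and, while it stays down, push the blue bolt tab with the other fingertip toward the white lid until the bolt is fully home in its keeper. Then take the hand away so that the catch springs right back up and locks the bolt. Only press and push, without forcing anything; pick nothing up and leave everything else where it stands.

Things in the scene. Friction and masses are not known exactly. Their poses are not given: they have to be found in the camera images.
- case: Heavy grey transport case with a white lid, fixed to the bench: 270 (x) x 180 (y) x 75 mm high. Origin: centre of the underside, z up. Its x axis is the way the bolt slides home, from the grey deck (-x half, with bolt and catch) to the white lid (+x half). The bolt's base plate on the deck has its top at z = 78 mm.
- keeper (a point): Middle of the top of the dark steel keeper on the white lid, z = 99 mm, 30 mm wide (y), which takes the bolt's bar. The bar, 10 mm thick, runs along case x at y = -6.5 mm, top at z = 93 mm; its lugs (y -4 to 9 mm) reach z = 99 mm and its dark guides (y -15 to 2 mm) z = 95 mm. Nothing else stands in the way behind or ahead of the tab.
- bolt_tab (a point): Middle of the upper edge of the blue tab's push face (toward case -x). The tab is an upright plate 34 mm wide (case y -46 to -12 mm), 10 mm thick (x), from z = 82 to 122 mm. With the bolt drawn back fully this point is at case (-35, -29, 122) mm; it moves along case +x with the bolt.
- bolt (a joint): Travel of the bolt in m: 0 to 0.002 as found (drawn back), 0.042 fully home at its hard stop. Sliding friction about 2 N. It is notched every 14 mm: unless the catch is pressed at least 5 mm the bolt stops within about 3 mm, and if the catch is let up on the way it locks at about 0.014 or 0.028, so hold it down all the way.
- catch_top (a point): Middle of the top of the red catch, a flat bar 95 mm long (case x -75 to 20 mm), 34 mm wide (case y 13 to 47 mm). At rest at case (-27.5, 30, 106) mm, 16 mm below the tab's top, 25 mm beside it in y. It sinks without tilting wherever pressed. Fingers held 30 to 60 mm apart along case y put one tip on the catch and one behind the tab, and can so move along x together.
- catch (a joint): How far the catch is pressed down, in m: 0 up (at rest), 0.010 at its hard stop. Spring: 3 N at the top, 6 N at the stop. The tooth frees the bolt at 0.005; 0.007 to 0.009 is a good depth to hold.
- tin_septa: Bystander, loose: round white tin with a blue lid, 56 mm across, 28 mm high, on the white lid of the case. Origin: centre of the underside.
- tin_liners: Bystander, loose: round white tin, 50 mm across, 32 mm high, on the bench beside the case at its +y side. Origin: centre of the underside.
- tube_0: Bystander, loose: upright white tube with an orange cap, 32 mm across, 114 mm high, on the left of the bench. Origin: centre of the underside.
- timer: Bystander, loose: white bench timer, 60 x 66 x 21 mm, on the left of the bench. Origin: centre of the underside.
- tin_ferrules: Bystander, loose: round white tin with a yellow lid, 42 mm across, 22 mm high, on the left of the bench. Origin: centre of the underside.
- bottle_methanol: Bystander, loose: glass bottle with a blue cap, 68 mm across, 135 mm high, on the right of the bench. Origin: centre of the underside.
- crimp_head: Bystander, loose: upright hand crimper with a blue top, 32 x 43 x 132 mm, on the right of the bench. Origin: centre of the underside.
- bottle_std: Bystander, loose: glass bottle with a black cap, 54 mm across, 100 mm high, on the right of the bench. Origin: centre of the underside.

How it is judged:
By the outcome, as a careful person would: the job done as asked, in the order asked, and still so for the second after the job is handed in, with the robot touching nothing.
It also fails if it takes over 32 s, if anything falls off the work surface, if the arm or the gripper's body presses on something with over 40 N, if the wrist force passes 120 N, or if a joint passes its speed limit or range.

## Robot

A 7-joint arm with a two-finger parallel gripper is mounted at the origin on the work surface; the furniture and walls round the work are solid. World frame = base frame: x ahead of the robot, y to its left, z up, the work surface at z = 0. Lengths are in m, angles in rad, forces in N, time in s.
With the tool pointing down it reaches from about 0.425 to 0.875 m from the base axis. Payload 4.7 kg.
Tool frame: the origin (TCP) lies midway between the tips of the shut fingers; the grasp point (between the pads) lies 19 mm behind it; z points along the fingers, y is the direction in which the jaws open and shut (so a half turn about z gives the same grasp; the last joint's range is limited). The gripper opens to 87 mm and grips with 3 to 60 N. Pads are 19 mm wide; open, the fingers measure 117 mm over their backs; the gripper's body (75 mm by 190 mm) begins 51 mm behind the grasp point.
Start: joints at [1.231, 0.321, -0.07, 1.45, 0.023, 1.371, -0.057], TCP at [0.225, -0.61, 0.223] pointing down, gripper open.
Joint ranges: [-2.86, 2.86], [-0.3, 2.09], [-1.38, 1.24], [0.06, 2.45], [-1.56, 4.7], [0.09, 2.05], [-2.69, 2.69]. Speed limits (rad/s): [2.57, 2.57, 3.14, 3.14, 3.14, 3.14, 3.14].

## Interface

Orientations are given as a rotation vector (axis times angle).
In Python, from bench import get_state, eyes, job gives the robot as it stands. The module is installed in compiled form; this text tells all that it offers.
- The arm moves only by the shell command python3 -m jog 'ROWS' [FORCE]. ROWS is JSON, a list that holds one entry, the list of rows, each a list of 5 numbers: the opening, from 0 (shut) to 1 (fully open), then the shift along the tool's x, y, z in units of 40 mm (1.0 is 40 mm), then the turn about the tool's z in units of 5 degrees (1.0 is 5 degrees). In form: [[[jaw, dx, dy, dz, turn], ...]]. A call has 1 to 10 rows; each row shifts and turns the commanded pose from where the row before left it, along the tool's axes as they then stand; what a row does not reach is not made up. A row lasts 1/8 s, in which the tool goes at most 62.5 mm and 10.7 degrees, less where a joint would pass 70% of its speed; a pose out of reach is approached as far as the arm can. A call is refused whole if a number of a shift passes 1 or a number of a turn 1, either way. A call with a gripper value outside its range is refused whole. The fingers move at their own pace and stop on an object; FORCE is the grip in N (left out, the last holds). Time passes only in rows, so rows that do not move let the fingers close. It gives the time, the measured TCP pose, the force and the opening at its end, in the units of the state.
- get_state(): the state, without advancing time (a new reading comes with each control period).
- eyes.get_image(name): name is "scene" or "side" or "wrist"; returns (picture, depth): 384x512x3 uint8, red, green, blue; 384x512 float32, m along the optical axis (not along the pixel's ray), 0 where there is no reading.
- eyes.camera_params(name): a dict with "camera_matrix" (3x3 intrinsics, pixels), "pose" (4x4, takes a point from camera to world coordinates); the wrist camera has in their place "mount" (4x4, takes a point from camera to tool coordinates, whose origin is the TCP and whose axes are the flange's). Camera axes: x right, y down, z forward; pixel columns grow to the right and rows downward; lengths in m; the calibration is good to about 2 mm. The wrist camera is an equidistant fisheye: a pixel r from the principal point sees the ray r / f radians off the axis. A picture is of the moment at which its call begins: read the wrist's pose just before it. camera_params takes no time and is no camera call.
- job.close_job(): hands the job in, once; it reports no verdict.
The state is a dict: "time": time; "joint_positions": joint angles; "qd": joint speeds; "joint_torque": joint torques, N m; "position": TCP position; "tool_rot": TCP orientation; "ft_force": force on the tool from outside, world axes, zero at the start; "torque": the same for the moment, N m; "grip_width": opening from 0.0 (shut) to 1.0 (fully open).
Only numpy, scipy, OpenCV 4.12 (cv2) and the standard library are available. Lean on these libraries where they do the work, as an engineer would, in place of code of your own. Each camera call takes 0.05 s, during which the arm holds its last target. There are 200 camera calls.

## Working session

There is one attempt and no reset: what is moved stays moved. The work goes in short steps, Python scripts to look and compute and a shell command to move; the robot and the scene stay as the last step left them, time stands still between calls to the robot, and variables do not carry over. Pictures are saved under pics/ and viewed, about 8 in all and at most 12, crops included, and the job is handed in when it is done.

```bash
mkdir -p pics
python3 - <<'E'
from bench import get_state, eyes
import cv2, numpy as np
s=get_state(); print(s['time'],s['position'],s['tool_rot'],s['grip_width'],s['ft_force'])
for n in ['scene','side']:
    p,d=eyes.get_image(n); np.save(f'{n}_d.npy',d); cv2.imwrite(f'{n}.png',p[:,:,::-1])
    c=eyes.camera_params(n); print(n,c['camera_matrix'],c['pose'])
    np.savez(n+'_c.npz',K=c['camera_matrix'],T=c['pose'])
    cv2.imwrite(f'pics/{n}1.png',cv2.resize(p[:,:,::-1],(800,600),interpolation=cv2.INTER_CUBIC))
print(eyes.camera_params('wrist'))
E
```

```text
0.0 [ 0.2249767  -0.60923842  0.22146488] [-3.09072831e+00 -5.52639749e-01  7.00992466e-04] 0.9996205019132055 [ 0.18931683  0.51854299 -0.23592722]
scene [[387.31269177   0.         260.93447727]
 [  0.         387.31269177 197.22898813]
 [  0.           0.           1.        ]] [[-0.68510056 -0.40306212  0.60677686 -0.1239285 ]
 [-0.72839562  0.38908704 -0.56396019  0.60888829]
 [-0.00877802 -0.82834304 -0.56015243  0.72131658]
 [ 0.          0.          0.          1.        ]]
side [[435.06518723   0.         252.68563137]
 [  0.         435.06518723 195.93104739]
 [  0.           0.           1.        ]] [[ 0.8940881  -0.2918401   0.33975849  0.06091424]
 [-0.44743037 -0.61637687  0.64798582 -0.96493786]
 [ 0.02031103 -0.73137467 -0.68167335  1.07946279]
 [ 0.          0.          0.          1.        ]]
{'camera_matrix': array([[297.31863964,   0.        , 257.01858845],
       [  0.        , 297.31863964, 191.54621573],
       [  0.        ,   0.        ,   1.        ]]), 'mount': array([[ 8.42559505e-05, -9.69666810e-01, -2.44430504e-01,
         6.62695005e-02],
       [ 9.99999946e-01,  4.03452183e-06,  3.28697944e-04,
        -9.22587313e-04],
       [-3.17741326e-04, -2.44430518e-01,  9.69666758e-01,
        -1.62306853e-01],
       [ 0.00000000e+00,  0.00000000e+00,  0.00000000e+00,
         1.00000000e+00]])}
```

View pics/scene1.png

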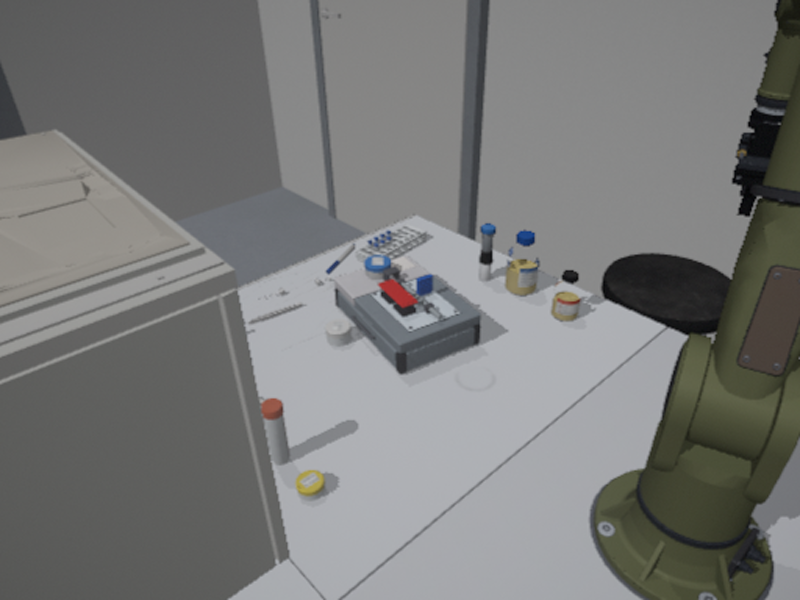

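View pics/side1.png

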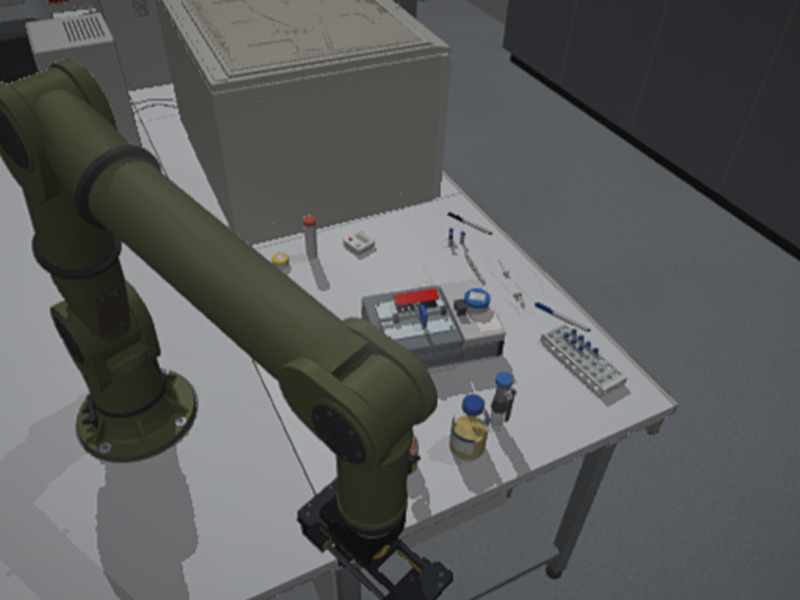

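The case is at about (410,310) in the scene view and (432,320) in the side view, with the red catch at (398,293) and (416,297), and the blue tab at (425,284) and (423,315). Next I fit the case pose from the red pixels and depth.

```bash
cat > h.py <<'E'
import numpy as np,cv2
def cloud(n):
    im=cv2.imread(n+'.png');d=np.load(n+'_d.npy');c=np.load(n+'_c.npz');K,T=c['K'],c['T']
    v,u=np.mgrid[:384,:512]
    P=np.stack([(u-K[0,2])/K[0,0]*d,(v-K[1,2])/K[1,1]*d,d],-1)@T[:3,:3].T+T[:3,3]
    return im,P,d>0
def rect(xy):
    (c,s,a)=cv2.minAreaRect((xy*1000).astype(np.float32)); return np.round(c,1),np.round(s,1),round(a,1)
E
python3 - <<'E'
from h import *
for n in ['scene','side']:
    im,P,ok=cloud(n); hsv=cv2.cvtColor(im,cv2.COLOR_BGR2HSV); h,s,v=cv2.split(hsv)
    X=P[...,0];Y=P[...,1];Z=P[...,2]
    roi=ok&(X>.4)&(X<.95)&(Y>-.35)&(Y<.3)
    red=roi&((h<6)|(h>174))&(s>150)&(v>60)&(Z>.08)&(Z<.13)
    top=red&(Z>np.percentile(Z[red],50)-.006)
    print(n,'red',red.sum(),np.median(P[top],0),rect(P[top][:,:2]),np.percentile(Z[red],[5,50,95]))
    bl=roi&(h>105)&(h<130)&(s>120)&(Z>.08)&(Z<.135)
    num,lab,st,ce=cv2.connectedComponentsWithStats(bl.astype(np.uint8))
    for i in range(1,num):
        if st[i,4]>8: q=P[lab==i]; print(' blue',ce[i],st[i,4],q.min(0).round(3),q.max(0).round(3),np.median(q,0).round(3))
    body=roi&(Z>.06)&(Z<.12)&(np.hypot(X-np.median(X[top]),Y-np.median(Y[top]))<.22)
    num,lab,st,ce=cv2.connectedComponentsWithStats(body.astype(np.uint8))
    i=1+np.argmax(st[1:,4]); print(' case',rect(P[lab==i][:,:2]))
E
```

```text
scene red 199 [ 0.5936819  -0.0310154   0.10636286] (array([595.5, -32.7]), array([35.4, 92.4]), 77.8) [0.10362539 0.10633409 0.10814891]
 blue [312.08 146.16] 50 [ 0.608 -0.342  0.122] [ 0.638 -0.306  0.134] [ 0.619 -0.321  0.131]
 blue [335.02564103 153.66666667] 39 [ 0.522 -0.346  0.12 ] [ 0.554 -0.331  0.135] [ 0.534 -0.336  0.129]
 blue [241.05   169.2125] 80 [ 0.689 -0.111  0.095] [ 0.741 -0.056  0.107] [ 0.705 -0.075  0.103]
 blue [271.03 181.83] 100 [ 0.574 -0.103  0.087] [ 0.586 -0.073  0.124] [ 0.58  -0.087  0.108]
 case (array([617.5, -66.7]), array([181.6, 277.2]), 77.9)
side red 184 [ 0.59901543 -0.03531711  0.10932901] (array([598.7, -33.8]), array([35.1, 92.8]), 78.1) [0.10600476 0.10929302 0.11345226]
 blue [305.         191.53846154] 91 [ 0.689 -0.115  0.096] [ 0.744 -0.059  0.112] [ 0.71  -0.098  0.106]
 blue [270.58333333 198.        ] 24 [ 0.578 -0.105  0.081] [ 0.615 -0.048  0.13 ] [ 0.584 -0.089  0.124]
 blue [322.17777778 243.64444444] 45 [ 0.612 -0.339  0.125] [ 0.64  -0.313  0.135] [ 0.623 -0.331  0.134]
 case (array([620.1, -65.9]), array([188.8, 270.6]), 78.0)
```

Case fit: origin about (0.618, -0.068), yaw about -12.1°. Both cameras agree to about 3 mm. I turn the tool to line up with the case and narrow the jaws to about 45 mm. Then I travel at z≈0.22 to a point above and behind the tab.

```bash
python3 -m jog '[[[0.52,0,0,0,1],[0.52,0,0,0,1],[0.52,0,0,0,1],[0.52,0,0,0,1],[0.52,0,0,0,1],[0.52,0,0,0,1],[0.52,0,0,0,0.5],[0.52,0,0,0,0]]]' && python3 -m jog '[[[0.52,0.35,-1,0,0],[0.52,0.35,-1,0,0],[0.52,0.35,-1,0,0],[0.52,0.35,-1,0,0],[0.52,0.35,-1,0,0],[0.52,0.35,-1,0,0],[0.52,0.35,-1,0,0],[0.52,0.35,-1,0,0],[0.52,0.35,-1,0,0],[0.52,0.35,-1,0,0]]]'
cat >> h.py <<'E'
from scipy.spatial.transform import Rotation as R
O=np.array([.618,-.068]);YAW=np.radians(-12.1)
def rep():
    from bench import get_state
    s=get_state();M=R.from_rotvec(s['tool_rot']).as_matrix();p=np.array(s['position'])
    c,sn=np.cos(YAW),np.sin(YAW); q=np.array([[c,sn],[-sn,c]])@(p[:2]-O)
    print('t',round(s['time'],2),'case xy mm',(q*1000).round(1),'z',round(p[2]*1000,1),'toolx yaw',np.degrees(np.arctan2(M[1,0],M[0,0])).round(2),'tz',M[:,2].round(3),'w',round(s['grip_width']*87,1),'F',np.round(s['ft_force'],1))
    return s
E
python3 -c "
from h import *;rep()"
```

```text
time: 1.1
position: [0.2251, -0.6095, 0.222]
tool_rot: [-3.123, 0.334, 0.001]
ft_force: [-0.1, 0.3, -0.2]
grip_width: 0.522
time: 2.35
position: [0.4472, -0.2473, 0.2225]
tool_rot: [3.124, -0.333, 0.0]
ft_force: [0.8, -0.5, -0.8]
grip_width: 0.52
t 2.35 case xy mm [-129.4 -211.1] z 222.5 toolx yaw -12.18 tz [ 0. -0. -1.] w 45.2 F [ 0.8 -0.5 -0.8]
```

```bash
python3 -m jog '[[[0.52,0.3,-1,0,0],[0.52,0.3,-1,0,0],[0.52,0.3,-1,0,0],[0.52,0.3,-1,0,0],[0.52,0.3,-0.8,0,0],[0.52,0,0,0,0],[0.52,0,0,0,0]]]'
python3 - <<'E'
from h import *
from bench import eyes
s=rep(); p,d=eyes.get_image('wrist')
cv2.imwrite('wrist.png',p[:,:,::-1]); np.save('wrist_d.npy',d)
np.savez('wp.npz',p=s['position'],r=s['tool_rot'])
cv2.imwrite('pics/wrist1.png',cv2.resize(p[:,:,::-1],(800,600),interpolation=cv2.INTER_CUBIC))
E
```

```text
time: 3.22
position: [0.5456, -0.0744, 0.2223]
tool_rot: [3.123, -0.335, -0.001]
ft_force: [-0.0, 0.6, 0.0]
grip_width: 0.522
t 3.23 case xy mm [-69.4 -21.4] z 222.3 toolx yaw -12.23 tz [-0.001 -0.001 -1.   ] w 45.4 F [-0.   0.6  0. ]
```

View pics/wrist1.png

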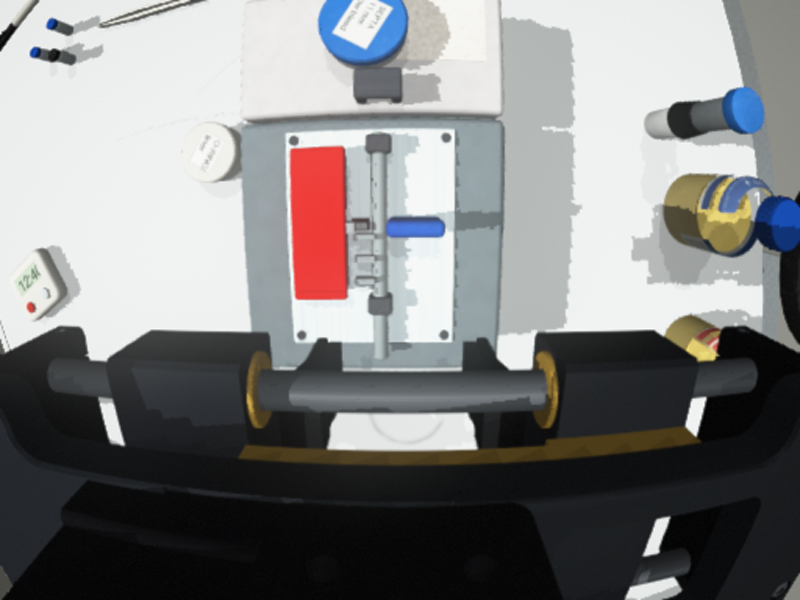

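The wrist view shows the red catch at (290–346, 147–299), the blue tab at (387–445, 218–237), and the fingers at about x=320 and x=482. I locate both features with the fisheye model at their known heights.

Run:
```python
from h import *
from bench import eyes
c=eyes.camera_params('wrist');K=c['camera_matrix'];Mt=c['mount']
w=np.load('wp.npz');M=R.from_rotvec(w['r']).as_matrix()
im=cv2.imread('wrist.png');h,s,v=cv2.split(cv2.cvtColor(im,cv2.COLOR_BGR2HSV))
def world(u,vv,z):
    uv=np.stack([(u-K[0,2])/K[0,0],(vv-K[1,2])/K[0,0]],-1);r=np.linalg.norm(uv,axis=-1,keepdims=True)
    ray=np.concatenate([uv/r*np.sin(r),np.cos(r)],-1)@(M@Mt[:3,:3]).T
    o=M@Mt[:3,3]+w['p']; return o+ray*((z-o[2])/ray[:,2])[:,None]
cc,sn=np.cos(YAW),np.sin(YAW);W=np.array([[cc,sn],[-sn,cc]])
def go(mask,z,n):
    k,lab,st,ce=cv2.connectedComponentsWithStats(mask.astype(np.uint8));i=1+np.argmax(st[1:,4])
    y,x=np.nonzero(lab==i);P=world(x*1.,y*1.,z)[:,:2]
    q=(P-O)@W.T*1000;print(n,st[i],'case',q.min(0).round(1),q.max(0).round(1),rect(P))
win=np.zeros_like(h,bool);win[80:215,180:300]=1
go(win&((h<6)|(h>174))&(s>150)&(v>60),.106,'red')
go(win&(h>105)&(h<130)&(s>120),.122,'tab@122')
rep()
```

```text
red [ 186   94   36   97 3227] case [-72.3  13.5] [20. 46.] (array([598.7, -33.5]), array([32.5, 92.3]), 77.9)
tab@122 [247 141  37  11 369] case [-32.8 -44. ] [-23.9 -12.1] (array([584.4, -89.5]), array([31.9,  8.9]), 78.0)
t 3.27 case xy mm [-69.4 -22. ] z 222.3 toolx yaw -12.31 tz [-0.001 -0.001 -1.   ] w 45.7 F [ 0.9 -0.6  0.3]
```

The fit agrees within about 2 mm. Now I centre and go down to just above the catch.

```bash
python3 -m jog '[[[0.52,0.25,-0.56,0,0],[0.52,0,0,0,0],[0.52,0,0,0.7,0],[0.52,0,0,0.7,0],[0.52,0,0,0.7,0],[0.52,0,0,0.5,0],[0.52,0,0,0,0],[0.52,0,0,0,0]]]'
python3 - <<'E'
from h import *
from bench import eyes
rep(); p,d=eyes.get_image('wrist')
cv2.imwrite('pics/wrist2.png',cv2.resize(p[:,:,::-1],(800,600),interpolation=cv2.INTER_CUBIC))
E
```

```text
time: 4.28
position: [0.5609, -0.0548, 0.1195]
tool_rot: [3.123, -0.336, 0.002]
ft_force: [0.0, -0.6, 1.0]
grip_width: 0.519
t 4.28 case xy mm [-58.6   0.9] z 119.5 toolx yaw -12.29 tz [ 0.001 -0.001 -1.   ] w 45.1 F [ 0.  -0.6  1. ]
```

View pics/wrist2.png

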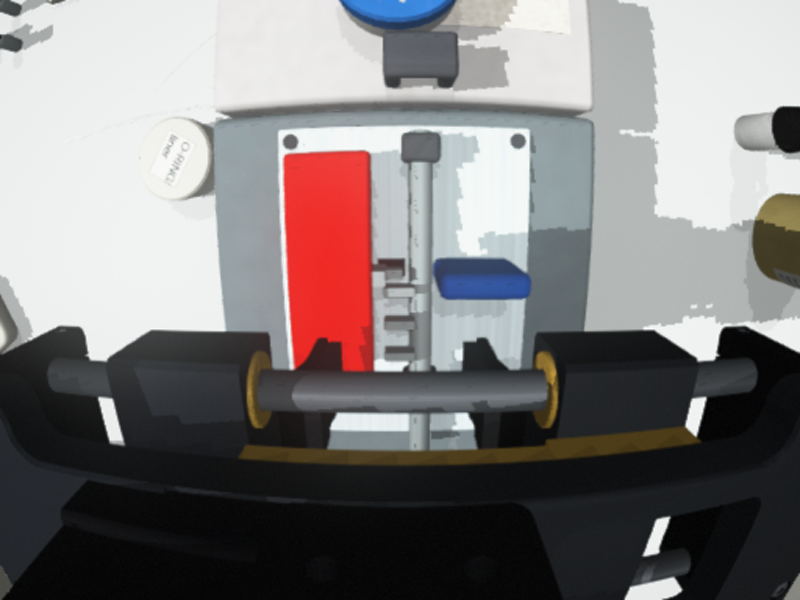

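The left finger (about x=322) is over the red catch and the right one (about x=485) is behind the tab. Next I press gently.

```bash
python3 -m jog '[[[0.52,0,0,0.27,0],[0.52,0,0,0.0,0],[0.52,0,0,0,0]]]'; python3 -m jog '[[[0.52,0,0,0.1,0],[0.52,0,0,0,0],[0.52,0,0,0,0]]]';python3 -m jog '[[[0.52,0,0,0.1,0],[0.52,0,0,0,0],[0.52,0,0,0,0]]]'; python3 -c "
from h import *;rep()"
```

```text
time: 4.7
position: [0.5605, -0.0537, 0.1077]
tool_rot: [3.124, -0.334, -0.0]
ft_force: [-0.3, 1.2, -0.3]
grip_width: 0.519
time: 5.08
position: [0.561, -0.0537, 0.1042]
tool_rot: [3.124, -0.334, 0.002]
ft_force: [-0.2, 0.0, 3.4]
grip_width: 0.522
time: 5.45
position: [0.561, -0.0538, 0.1]
tool_rot: [-3.124, 0.335, -0.001]
ft_force: [0.3, 0.8, 4.2]
grip_width: 0.52
t 5.45 case xy mm [-58.7   2. ] z 100.0 toolx yaw -12.23 tz [ 0.001 -0.    -1.   ] w 45.3 F [0.3 0.8 4.2]
```

```bash
python3 -m jog '[[[0.52,0,0,0.05,0],[0.52,0,0,0,0],[0.52,0,0,0,0]]]'; python3 -m jog '[[[0.52,0.1,0,0,0],[0.52,0.1,0,0,0],[0.52,0.1,0,0,0],[0.52,0.1,0,0,0],[0.52,0.1,0,0,0],[0.52,0,0,0,0],[0.52,0,0,0,0]]]'; python3 -c "
from h import *;rep()"
```

```text
time: 5.82
position: [0.561, -0.0537, 0.098]
tool_rot: [-3.124, 0.335, -0.001]
ft_force: [1.8, 0.9, 5.3]
grip_width: 0.522
time: 6.7
position: [0.5777, -0.0578, 0.0968]
tool_rot: [3.123, -0.334, -0.009]
ft_force: [-4.9, 0.1, 5.1]
grip_width: 0.516
t 6.7 case xy mm [-41.5   1.5] z 96.8 toolx yaw -12.21 tz [-0.005  0.    -1.   ] w 44.9 F [-4.9  0.1  5.1]
```

```bash
python3 -m jog '[[[0.52,0.1,0,0,0],[0.52,0.1,0,0,0],[0.52,0.1,0,0,0],[0.52,0,0,0,0]]]'; python3 -c "
from h import *;rep()"
```

```text
time: 7.2
position: [0.5894, -0.0603, 0.0968]
tool_rot: [3.123, -0.334, -0.009]
ft_force: [-4.1, 0.4, 5.9]
grip_width: 0.522
t 7.2 case xy mm [-29.6   1.5] z 96.8 toolx yaw -12.21 tz [-0.006  0.    -1.   ] w 45.4 F [-4.1  0.4  5.9]
```

The bolt is sliding freely. I ease up about 1 mm, since the catch is near its stop, and continue.

```bash
python3 -m jog '[[[0.52,0.1,0,-0.02,0],[0.52,0.1,0,0,0],[0.52,0.1,0,0,0],[0.52,0.1,0,0,0],[0.52,0.1,0,0,0],[0.52,0,0,0,0]]]'; python3 -m jog '[[[0.52,0.06,0,0,0],[0.52,0.06,0,0,0],[0.52,0,0,0,0]]]'; python3 -c "
from h import *;rep()"
```

```text
time: 7.95
position: [0.6086, -0.0644, 0.0971]
tool_rot: [3.124, -0.334, -0.01]
ft_force: [-4.8, 1.1, 4.4]
grip_width: 0.518
time: 8.32
position: [0.6135, -0.0654, 0.0973]
tool_rot: [3.124, -0.334, -0.009]
ft_force: [-5.4, 0.5, 4.3]
grip_width: 0.52
t 8.32 case xy mm [-4.9  1.6] z 97.3 toolx yaw -12.21 tz [-0.006  0.    -1.   ] w 45.3 F [-5.4  0.5  4.3]
```

```bash
python3 -m jog '[[[0.52,0.04,0,0.02,0],[0.52,0.04,0,0,0],[0.52,0,0,0,0],[0.52,0,0,0,0]]]';  python3 -c "
from h import *;rep()";python3 -m jog '[[[0.52,0.04,0,0,0],[0.52,0,0,0,0],[0.52,0,0,0,0]]]'; python3 -c "
from h import *;rep()"
```

```text
time: 8.82
position: [0.616, -0.066, 0.097]
tool_rot: [3.123, -0.334, -0.011]
ft_force: [-8.9, 1.4, 7.5]
grip_width: 0.522
t 8.82 case xy mm [-2.4  1.6] z 97.0 toolx yaw -12.22 tz [-0.007  0.    -1.   ] w 45.5 F [-8.9  1.4  7.5]
time: 9.2
position: [0.6161, -0.066, 0.0969]
tool_rot: [3.123, -0.335, -0.016]
ft_force: [-11.2, 1.6, 10.4]
grip_width: 0.52
t 9.2 case xy mm [-2.3  1.6] z 96.9 toolx yaw -12.23 tz [-0.01   0.001 -1.   ] w 45.3 F [-11.2   1.6  10.4]
```

The TCP stayed at x=-2.3 mm while the force rose from 9 to 11 N, so the bolt is at its stop, as predicted (about -2.5). I ease the push, lift straight up, then look.

```bash
python3 -m jog '[[[0.52,-0.1,0,0,0],[0.52,0,0,0,0],[0.52,0,0,-0.15,0],[0.52,0,0,-0.3,0],[0.52,-0.2,0,-1,0],[0.52,-0.8,0,-1,0],[0.52,-1,0,-0.5,0],[0.52,-0.3,0,0,0],[0.52,0,0,0,0],[0.52,0,0,0,0]]]'
python3 - <<'E'
from h import *
from bench import eyes
s=rep(); p,d=eyes.get_image('wrist')
cv2.imwrite('pics/wrist3.png',cv2.resize(p[:,:,::-1],(800,600),interpolation=cv2.INTER_CUBIC))
p2,d2=eyes.get_image('side'); cv2.imwrite('side.png',p2[:,:,::-1]); np.save('side_d.npy',d2)
im,P,ok=cloud('side');h,sa,v=cv2.split(cv2.cvtColor(im,cv2.COLOR_BGR2HSV));Z=P[...,2]
red=ok&((h<6)|(h>174))&(sa>150)&(v>60)&(P[...,0]>.5)&(Z>.08)&(Z<.13)&(P[...,1]>-.1)
print('red side',red.sum(),np.percentile(Z[red],[5,50,95]) if red.any() else 0)
c=eyes.camera_params('wrist');K=c['camera_matrix'];Mt=c['mount'];M=R.from_rotvec(s['tool_rot']).as_matrix()
vv,u=np.mgrid[:384,:512];uv=np.stack([(u-K[0,2])/K[0,0],(vv-K[1,2])/K[0,0]],-1);r=np.linalg.norm(uv,axis=-1,keepdims=True)+1e-9
ray=np.concatenate([uv/r*np.sin(r),np.cos(r)],-1);Q=ray/ray[...,2:]*d[...,None]
Q=(Q@Mt[:3,:3].T+Mt[:3,3])@M.T+s['position']
h,sa,v=cv2.split(cv2.cvtColor(p,cv2.COLOR_RGB2HSV));cc,sn=np.cos(YAW),np.sin(YAW)
q=(Q[...,:2]-O)@np.array([[cc,sn],[-sn,cc]]).T*1000
near=(d>0)&(abs(q[...,0])<100)&(abs(q[...,1])<60)
m=near&((h<6)|(h>174))&(sa>150)&(v>60);print('red z',np.percentile(Q[m][:,2],[5,50,95]))
m=near&(h>105)&(h<130)&(sa>120)&(Q[...,2]>.115)&(Q[...,2]<.13);print('tab x,y',np.percentile(q[m],[3,50,97],axis=0).round(1),np.median(Q[m][:,2]))
E
```

```text
time: 10.45
position: [0.5274, -0.047, 0.2149]
tool_rot: [-3.123, 0.335, 0.001]
ft_force: [0.4, -0.0, 1.1]
grip_width: 0.522
t 10.45 case xy mm [-93.    1.5] z 214.9 toolx yaw -12.26 tz [-0.001  0.    -1.   ] w 45.4 F [ 0.4 -0.   1.1]
red side 184 [0.10536666 0.1098317  0.11330669]
red z [0.10499063 0.10616733 0.10739448]
tab x,y [[  8.1 -43.4]
 [ 12.1 -27.9]
 [ 16.7 -13.3]] 0.12164980444419687
```

View pics/wrist3.png

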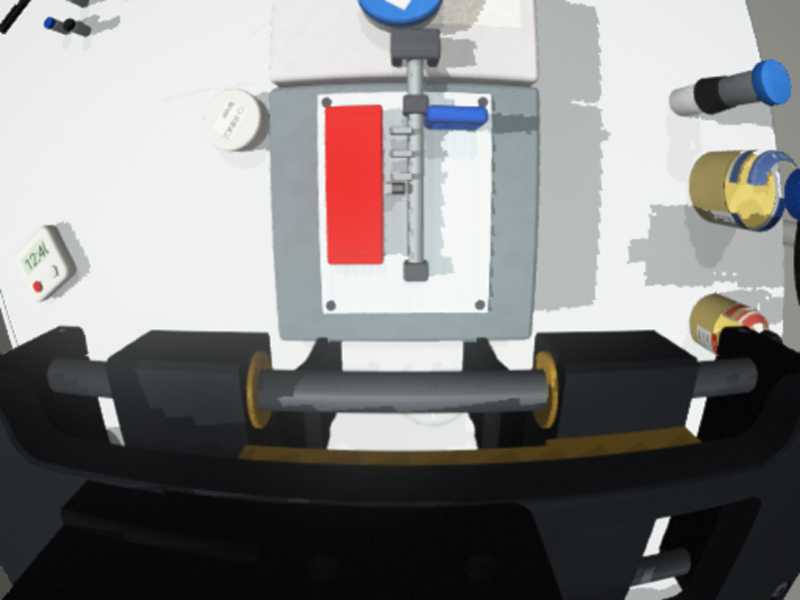

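The bar now sits in the keeper (415,50). The tab at (457,117) has moved about 41 mm, the catch is up at z=0.106, and the tins have not moved. I'm handing in.

```bash
python3 -c "
from bench import job;print(job.close_job())"
```

```text
the job is handed in; nothing more can be done
None
```

The case is locked and the job is handed in. I held the red catch down about 7–9 mm with one fingertip while the other pushed the blue tab until it stopped. Then I eased the push and lifted the hand clear.

- **Bolt:** it reached its hard stop; the hand stayed at case x = -2.3 mm (about -2.5 expected) while the push force rose to about 11 N. The last wrist picture puts the tab about 41 mm further along, with the bar in the keeper.
- **Catch:** it is back at its resting height, 106 mm by the wrist camera. The side camera reads about 110 mm, but it read 109 mm before I started, so that is its own offset.
- **Surroundings:** the bystanders visible in the last picture looked undisturbed; the tube and the yellow-lid tin were out of that view. The hand was clear at z = 0.215 m with about 1 N of residual force.
- **Time:** about 10.5 s of the 32 s allowed.
- **Not clean:** the catch force read 4.3 N once near the end, equivalent to only about 4–5 mm of press. I pressed slightly deeper, and the bolt kept moving without snagging.

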